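# Start-of-shift stop check at a mould-trimming bench

## Task

Check the stop of the dust extractor at its two-button control station: push the mushroom stop button straight in until it latches, and take the finger off to see that it stays in; then push the raised rib on its head round clockwise with one fingertip, not gripping the head between the fingers, until the button unlatches, and let it spring all the way back out. With the stop out again, press the flat reset button beside it fully in and let it come back. Leave the single-button station alone, and do not lift or shift anything that lies on the bench.

Things in the scene. Friction and masses are not known exactly. Their poses are not given: they have to be found in the camera images.
- station: The two-button control station, screwed down: a grey box 98 (x) x 183 (y) x 60 mm high, with 4 mm thick lugs (50 x 20 mm) at both ends. Origin: centre of its underside, on the bench; z up. On its lid stand the mushroom stop, axis at x = 0, y = +45 mm, and the reset button, axis at x = 0, y = -45 mm. Place and yaw vary; the two stations may have changed places.
- stop_rib (a point): Middle of the top (crown) of the rib on the two-button station's mushroom head, on the button's axis, 14 mm above the cap's flat top; 108 mm above the bench when the button is out, about 102.5 mm when latched in. Moves and turns with the head: x along the rib, z up. At rest the rib lies along the station's x axis.
- stop_push (a joint): How far the mushroom stop is pressed in, m: 0 = out, 0.0085 = end stop. A spring pushes it out, 5 N at 0, 9 N at the end; the latch adds to it: about 12 N takes it home. Unturned, it latches when pressed past about 0.007 and then, let go, stays in at about 0.0055 until turned; pressed less, it springs back out.
- stop_turn (a joint): Turn of the mushroom head about its vertical axis, rad: 0 = rest, grows clockwise seen from above to an end stop at 0.9; not the other way. A spring turns it back (0.02 N m at 0, 0.065 N m at 0.9). Turned about 0.4 to 0.5 while latched, it unlatches and rises 5 to 6 mm, unless a finger rests on the cap and holds it down; once out and let go, it turns back to 0.
- stop_mushroom: The mushroom head of the two-button station: a red cap 60 mm across and 12 mm thick, on a black stem, over a black collar (40 mm) and yellow disc (66 mm). A rib 53 mm long crosses the middle of the cap: 10 mm wide to 12 mm above the cap, its crown 6 mm wide to 14 mm. Origin on the axis, 34 mm below the cap's flat top; x along the rib, z up.
- stop_half_left: The half of that head on its +y side: half of the cap with the +y face of the rib (face 5 mm from the middle plane). Same origin and axes as the whole head.
- stop_half_right: The half of that head on its -y side: half of the cap with the -y face of the rib. Same origin and axes as the whole head.
- reset_push (a joint): How far the reset button is pressed in, m: 0 = out, 0.006 = fully in; a spring pushes it out again, about 1.5 N at 0 and 5 N fully in.
- reset_push_top (a point): Centre of the top of the reset button: a flat grey round button 28 mm across in a black collar 44 mm across and 12 mm high, on the two-button station's lid. The top stands 82 mm above the bench when out, 76 mm when fully in (10 and 4 mm above its collar).
- single_station: The other control station, to be left alone: a grey box 98 x 98 x 60 mm, screwed down, with only one button, a mushroom stop with a rib just like the other's, in the middle of its lid (crown of the rib 108 mm above the bench, cap 60 mm across). Origin: centre of its underside.
- single_push (a joint): How far the single-button station's stop is pressed in, m; 0 = out, as it must stay.
- knife: Utility knife lying flat, loose: blue handle 105 x 20 x 13 mm with a yellow slide on it (to 18 mm) and a 50 mm steel blade to +x. Origin on the bench under it, 72 mm ahead of the rear end of the handle; z up.
- mould_a: Trimmed orange ear mould, loose, about 36 x 26 x 22 mm. Origin on the bench under it.
- mould_b: A second, like ear mould, loose. Origin on the bench under it.
- carton: Small open cardboard box, loose, 90 x 70 x 45 mm. Origin: centre of its underside.
- bottle: Clear bottle with a white cap, loose, upright, 62 mm across and 170 mm high. Origin: centre of its underside.
- case: Small black case, loose, 35 x 60 x 18 mm. Origin: centre of its underside.
- handpiece: Grinder handpiece, loose, lying along its x axis, 142 mm long and 19 mm thick. Origin on the bench under it.

How it is judged:
By the outcome, as a careful person would: the job done as asked, in the order asked, and still so for the second after the job is handed in, with the robot touching nothing.
It also fails if it takes over 48 s, if anything falls off the work surface, if the arm or the gripper's body presses on something with over 40 N, if the wrist force passes 120 N, or if a joint passes its speed limit or range.

## Robot

A 6-joint arm with a two-finger parallel gripper is mounted at the origin on the work surface. World frame = base frame: x ahead of the robot, y to its left, z up, the work surface at z = 0. Lengths are in mm, angles in rad, forces in N, time in s.
With the tool pointing down it reaches from about 425 to 1125 mm from the base axis. Payload 14.9 kg.
Tool frame: the origin (TCP) lies at the very end of the fingers, on their centre line; the grasp point (between the pads) lies 19 mm behind it (r.grip_point_offset is the distance from the TCP to the grasp point, in mm); z points along the fingers, x is the direction in which the jaws open and shut, and the axes are right-handed (so a half turn about z gives the same grasp; the last joint's range is limited). The gripper opens to 91 mm and grips with 3 to 60 N. Pads are 32 mm wide; open, the fingers measure 118 mm over their backs; the gripper's body (76 mm by 178 mm) begins 60 mm behind the grasp point.
Start: joints at [1.092, 0.379, 1.734, -0, 1.028, -0.033], TCP at [301.835, 631.596, 213.932] pointing down, gripper open.
Joint ranges: [-2.77, 2.77], [-0.74, 2.19], [0, 2.66], [-1.06, 4.2], [0.31, 2.87], [-3.08, 3.08]. Speed limits (rad/s): [1.89, 1.89, 2.39, 3.14, 3.14, 3.14].

## Interface

Orientations are given as a 3x3 rotation matrix whose columns are the frame's x, y, z axes.
In Python, from station import r gives the robot as it stands.
- The arm moves only by the shell command python3 -m crank 'ROWS' [FORCE]. ROWS is JSON, a list that holds one entry, the list of rows, each a list of 7 numbers: the shift along the tool's x, y, z in units of 0.1 m (1.0 is 0.1 m), then the turn, a rotation vector about the tool's x, y, z in units of 180 degrees (1.0 is 180 degrees), then the finger opening in mm, from 0 to 91.2. In form: [[[dx, dy, dz, wx, wy, wz, jaw], ...]]. A call has 1 to 10 rows; each row shifts and turns the pose as measured when the row begins, along the tool's axes as they then stand; what a row does not reach is not made up. A row lasts 1/8 s, in which the tool goes at most 62.5 mm and 10.7 degrees, less where a joint would pass 70% of its speed; a pose out of reach is approached as far as the arm can. A call with a number of a shift or a turn outside -1 to 1 is refused whole. A call with a gripper value outside its range is refused whole. The fingers move at their own pace and stop on an object; FORCE is the grip in N (left out, the last holds). Time passes only in rows, so rows that do not move let the fingers close. It gives the time, the measured TCP pose, the force and the opening at its end, in the units of the state.
- r.read_state(): the state, without advancing time (a new reading comes with each control period).
- r.capture(name): name is "scene" or "side" or "wrist"; returns (picture, depth): 420x560x3 uint8, blue, green, red; 420x560 float32, mm along the optical axis (not along the pixel's ray), 0 where there is no reading.
- r.camera_model(name): a dict with "fx", "fy", "cx", "cy" (pixels), "k1" (the pictures are not rectified: a ray, as slopes to the right and down, at radius r is drawn at 1 + k1 r^2 times it, then the intrinsics apply), "pose" (4x4, takes a point from camera to world coordinates); the wrist camera has in their place "hand_eye" (4x4, takes a point from camera to tool coordinates, whose origin is the TCP and whose axes are the tool frame's). Camera axes: x right, y down, z forward; pixel columns grow to the right and rows downward; lengths in mm; the calibration is good to about 2 mm. A picture is of the moment at which its call begins: read the wrist's pose just before it. camera_model takes no time and is no camera call.
- r.hand_in(): hands the job in, once; it reports no verdict.
The state is a dict: "clock": time; "joint_pos": joint angles; "qvel": joint speeds; "effort": joint torques, N m; "eef_pos": TCP position; "ee_rot": TCP orientation; "ft_force": force on the tool from outside, world axes, zero at the start; "torque": the same for the moment, N m; "opening": finger opening in mm.
Only numpy, scipy, OpenCV 4.12 (cv2) and the standard library are available. Lean on these libraries where they do the work, as an engineer would, in place of code of your own. Each camera call takes 0.05 s, during which the arm holds its last target.

## Working session

There is one attempt and no reset: what is moved stays moved. The work goes in short steps, Python scripts to look and compute and a shell command to move; the robot and the scene stay as the last step left them, time stands still between calls to the robot, and variables do not carry over. Pictures are saved under pics/ and viewed, and the job is handed in when it is done.

```bash
ls; mkdir -p pics; python3 - <<'E'
from station import r
import cv2, numpy as np
s=r.read_state(); print({k:np.round(v,3).tolist() for k,v in s.items()}); print(r.grip_point_offset)
for n in ["scene","side","wrist"]:
    p,d=r.capture(n); cv2.imwrite(f"pics/{n}0.png",p); np.save(f"pics/{n}0.npy",d)
    m=r.camera_model(n); print(n,{k:np.round(v,3).tolist() for k,v in m.items()})
E
```

```text
pics
{'clock': 0.0, 'joint_pos': [1.092, 0.379, 1.735, -0.0, 1.028, -0.033], 'qvel': [-0.001, -0.0, 0.001, 0.001, -0.002, -0.001], 'effort': [0.001, -76.374, -43.436, 0.065, 0.042, -0.0], 'eef_pos': [301.645, 631.253, 213.292], 'ee_rot': [[0.431, 0.902, -0.0], [0.902, -0.431, -0.001], [-0.001, -0.0, -1.0]], 'ft_force': [-0.899, 0.273, -0.45], 'torque': [-0.081, 0.022, 0.006], 'opening': 91.361}
18.8
scene {'fx': 509.162, 'fy': 509.162, 'cx': 278.182, 'cy': 203.592, 'k1': 0.011, 'pose': [[0.893, 0.325, -0.311, 1004.345], [0.45, -0.645, 0.617, -827.609], [0.001, -0.691, -0.723, 1084.279], [0.0, 0.0, 0.0, 1.0]]}
side {'fx': 427.794, 'fy': 427.794, 'cx': 266.9, 'cy': 209.47, 'k1': -0.125, 'pose': [[0.674, -0.514, 0.53, -14.598], [-0.739, -0.461, 0.492, -522.163], [-0.009, -0.723, -0.69, 860.025], [0.0, 0.0, 0.0, 1.0]]}
wrist {'fx': 305.181, 'fy': 305.181, 'cx': 280.844, 'cy': 209.77, 'k1': -0.041, 'hand_eye': [[1.0, 0.001, -0.001, 0.061], [-0.001, 0.971, 0.24, -66.952], [0.001, -0.24, 0.971, -170.589], [0.0, 0.0, 0.0, 1.0]]}
```

View pics/scene0.png

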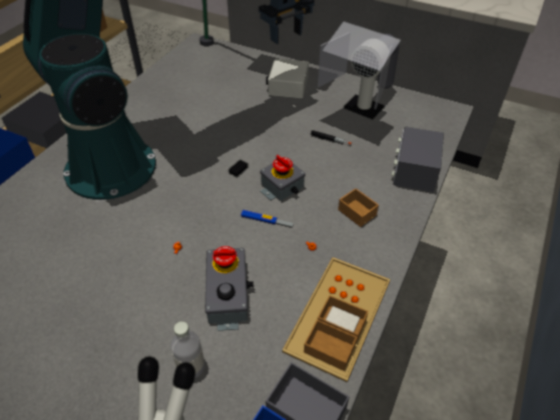

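View pics/side0.png

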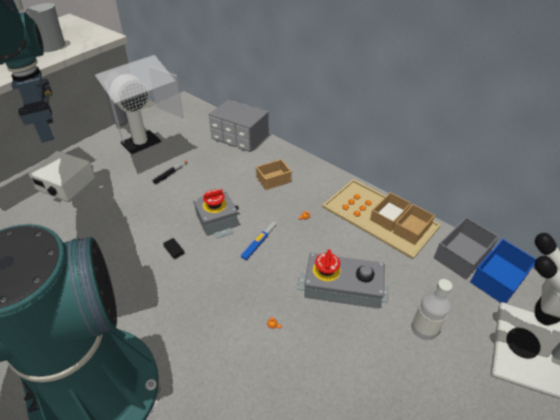

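View pics/wrist0.png

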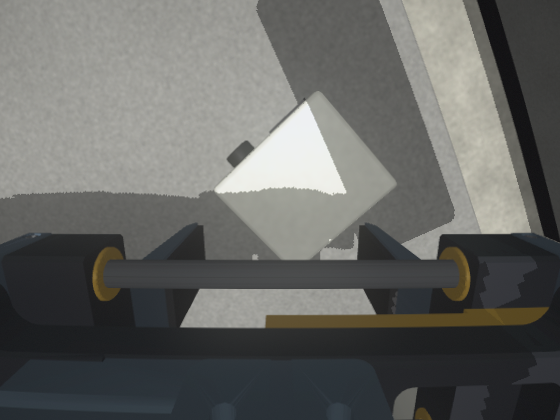

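The scene camera shows the two-button station's stop at (225,257) and its reset at (225,291). The side camera has them at (327,265) and (366,272). The single station is at (283,170) in scene and must not be touched.

```bash
cat > h.py <<'E'
from station import r
import cv2, numpy as np
def cam(n,st=None):
    m=r.camera_model(n)
    if "pose" in m: P=np.array(m["pose"])
    else:
        st=st or r.read_state(); T=np.eye(4); T[:3,:3]=st["ee_rot"]; T[:3,3]=st["eef_pos"]; P=T@np.array(m["hand_eye"])
    K=np.array([[m["fx"],0,m["cx"]],[0,m["fy"],m["cy"]],[0,0,1]]); return K,m["k1"],P
def ray(c,uv):
    K,k1,P=c; D=np.array([k1,0,0,0,0.])
    x=cv2.undistortPoints(np.array([[uv]],float),K,D)[0,0]
    d=P[:3,:3]@np.array([x[0],x[1],1]); return P[:3,3],d
def onplane(c,uv,z):
    o,d=ray(c,uv); return o+d*(z-o[2])/d[2]
def proj(c,p):
    K,k1,P=c; q=P[:3,:3].T@(np.array(p,float)-P[:3,3]); q,_=cv2.projectPoints(q.reshape(1,3),np.zeros(3),np.zeros(3),K,np.array([k1,0,0,0,0.])); return q[0,0]
def tri(c1,u1,c2,u2):
    o1,d1=ray(c1,u1);o2,d2=ray(c2,u2)
    A=np.stack([d1,-d2],1); s=np.linalg.lstsq(A,o2-o1,rcond=None)[0]
    a,b=o1+s[0]*d1,o2+s[1]*d2; return (a+b)/2,np.linalg.norm(a-b)
def tool(st,p):  # world point to tool axes, in 0.1 m
    return np.array(st["ee_rot"]).T@(np.array(p)-np.array(st["eef_pos"]))/100
E
python3 - <<'E'
from h import *
cs,cd=cam("scene"),cam("side")
for n,box in (("scene",(190,230,270,340)),("side",(290,235,400,310))):
    p=cv2.imread(f"pics/{n}0.png"); x0,y0,x1,y1=box
    c=p[y0:y1,x0:x1]; cv2.imwrite(f"pics/{n}0c.png",cv2.resize(c,None,fx=6 if n=='scene' else 6,fy=5 if n=='scene' else 6,interpolation=cv2.INTER_CUBIC))
    hsv=cv2.cvtColor(c,cv2.COLOR_BGR2HSV)
    y=cv2.inRange(hsv,(18,120,100),(35,255,255)); rd=cv2.inRange(hsv,(0,150,80),(8,255,255))|cv2.inRange(hsv,(172,150,80),(180,255,255))
    for m in (y,rd):
        v,u=np.nonzero(m); print(n,len(u),u.mean()+x0,v.mean()+y0,u.min()+x0,u.max()+x0,v.min()+y0,v.max()+y0)
print(tri(cs,(225,291),cd,(366,271)))
for z in (82,108): print(onplane(cs,(225,291),z),onplane(cd,(366,271),z),onplane(cs,(225,252),z),onplane(cd,(327,256),z))
print(tri(cs,(225,252),cd,(327,256)))
E
```

```text
scene 76 220.5921052631579 267.0921052631579 212 238 258 273
scene 352 224.3181818181818 255.7784090909091 213 236 247 265
side 178 325.3426966292135 274.63483146067415 313 340 264 280
side 338 327.25147928994085 263.0591715976331 315 339 250 273
(array([ 587.51457332, -275.45139851,   76.26819883]), np.float64(2.3653691090618474))
[ 589.88276208 -279.90810859   82.        ] [ 583.6906587  -276.05318943   82.        ] [ 530.38167043 -180.39283462   82.        ] [ 560.10137214 -181.50411424   82.        ]
[ 600.63429049 -294.11595693  108.        ] [ 563.69707622 -284.27765471  108.        ] [ 542.67670975 -197.18219712  108.        ] [ 540.89609475 -192.88821373  108.        ]
(array([ 541.55583306, -193.8258504 ,  105.92810826]), np.float64(3.4349709982080805))
```

View pics/scene0c.png

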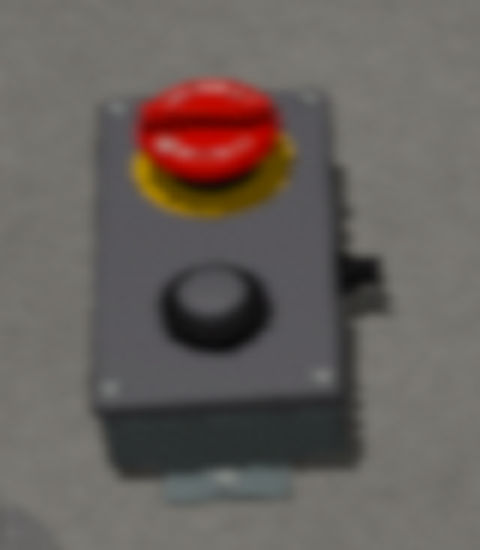

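View pics/side0c.png

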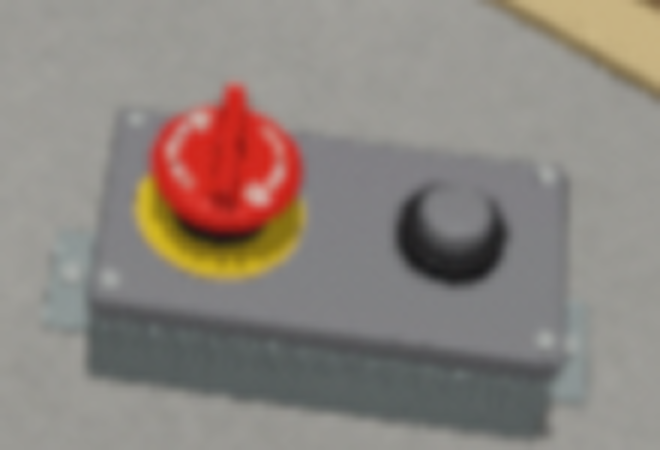

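```bash
python3 - <<'E'
from h import *
cs,cd=cam("scene"),cam("side")
S=[(190+(x-2.5)/6,230+(y-2)/5) for x,y in ((118,107),(307,97),(322,377),(110,388))]
D=[(290+(x-2.5)/6,235+(y-2.5)/6) for x,y in ((110,280),(137,118),(547,176),(545,340))]
A=[];B=[]
for a,b in zip(S,D):
    A.append(onplane(cs,a,60));B.append(onplane(cd,b,60));print(tri(cs,a,cd,b),A[-1],B[-1])
for Q in (A,B):
    Q=np.array(Q); c=Q.mean(0); y=(Q[0]+Q[1]-Q[2]-Q[3]); y/=np.linalg.norm(y)
    x=(Q[1]+Q[2]-Q[0]-Q[3]); x/=np.linalg.norm(x)
    print(c,"y",y,np.degrees(np.arctan2(-y[0],y[1])),np.degrees(np.arctan2(x[1],x[0])),"stop",c+45*y,"reset",c-45*y)
    print([np.linalg.norm(Q[i]-Q[(i+1)%4]) for i in range(4)])
s=(190+(218-2.5)/6,230+(293-2)/5); d=(290+(458-2.5)/6,235+(210-2.5)/6)
print("reset",tri(cs,s,cd,d),onplane(cs,s,82),onplane(cd,d,82))
s=(190+(208-2.5)/6,230+(119-2)/5); d=(290+(234-2.5)/6,235+(133-2.5)/6)
print("rib",tri(cs,s,cd,d),onplane(cs,s,108),onplane(cd,d,108))
E
```

```text
(array([ 484.15365665, -184.84464569,   63.30184855]), np.float64(2.169123824822873)) [ 482.38654055 -181.49916907   60.        ] [ 485.72825984 -184.60839445   60.        ]
(array([ 553.45780696, -143.86734002,   65.42438608]), np.float64(1.0141568876702594)) [ 551.01637916 -139.62028236   60.        ] [ 557.07711282 -141.84179846   60.        ]
(array([ 640.05380558, -284.56469569,   63.37333326]), np.float64(1.1210176921679373)) [ 638.86759751 -282.14442669   60.        ] [ 642.53495345 -284.13057719   60.        ]
(array([ 570.15908133, -326.95514137,   64.35315049]), np.float64(0.9060455738180874)) [ 568.32327063 -324.32238429   60.        ] [ 573.14799243 -326.3426566    60.        ]
[ 560.14844696 -231.8965656    60.        ] y [-0.5201615   0.85406792  0.        ] 31.34308543752962 31.130663539681855 stop [ 536.74117932 -193.46350924   60.        ] reset [ 583.55571461 -270.32962197   60.        ]
[np.float64(80.39835757188459), np.float64(167.42451517331835), np.float64(82.19174023608711), np.float64(166.68410957007546)]
[ 564.62207963 -234.23085668   60.        ] y [-0.51993374  0.85420659  0.        ] 31.327807217717336 31.124292644516103 stop [ 541.2250612  -195.79156001   60.        ] reset [ 588.01909807 -272.67015334   60.        ]
[np.float64(83.18437685592622), np.float64(165.9793332767794), np.float64(81.21828616267048), np.float64(166.52570586682995)]
reset (array([ 587.65304683, -272.81397423,   81.68420224]), np.float64(1.375510056656806)) [ 587.78501594 -272.21654456   82.        ] [ 587.06446233 -273.61944824   82.        ]
rib (array([ 542.1100766 , -198.08601034,  105.87247656]), np.float64(3.847895131411442)) [ 543.26790996 -201.70597484  108.        ] [ 541.50991352 -196.94399843  108.        ]
```

```bash
python3 - <<'E'
from h import *
cs,cd=cam("scene"),cam("side")
print("bottlecap",tri(cs,(181,326),cd,(445,285)),onplane(cs,(181,326),170),onplane(cd,(445,285),170))
print(onplane(cs,(190,375),0),onplane(cd,(427,330),0))
# plan to first view: TCP so that target mid (563,-233) ; tool yaw -58.8
import math
p=np.array([302.,631.,214.]);yaw=64.5
g=np.array([560.,-185.,230.]);gy=-58.8
n=14
for i in range(n):
    st=(g-p)/(n-i); dy=(gy-yaw)/(n-i)
    c,s=math.cos(math.radians(yaw)),math.sin(math.radians(yaw))
    R=np.array([[c,s,0],[s,-c,0],[0,0,-1]])
    print(np.round(R.T@st/100,2), round(-dy/180,3)); p=p+st;yaw+=dy
E
```

```text
bottlecap (array([ 590.92750397, -443.22165422,  172.09479545]), np.float64(4.254017065246486)) [ 590.15739548 -440.08893616  170.        ] [ 591.75234414 -445.03619133  170.        ]
[ 600.69448807 -461.15966093    0.        ] [ 595.25364468 -452.19385165    0.        ]
[-0.45  0.42 -0.01] 0.049
[-0.38  0.48 -0.01] 0.049
[-0.3   0.53 -0.01] 0.049
[-0.21  0.57 -0.01] 0.049
[-0.12  0.6  -0.01] 0.049
[-0.03  0.61 -0.01] 0.049
[ 0.06  0.61 -0.01] 0.049
[ 0.16  0.59 -0.01] 0.049
[ 0.24  0.56 -0.01] 0.049
[ 0.33  0.52 -0.01] 0.049
[ 0.4   0.46 -0.01] 0.049
[ 0.47  0.39 -0.01] 0.049
[ 0.52  0.32 -0.01] 0.049
[ 0.56  0.23 -0.01] 0.049
```

```bash
python3 -m crank '[[[-0.45,0.42,-0.01,0,0,0.049,0],[-0.38,0.48,-0.01,0,0,0.049,0],[-0.3,0.53,-0.01,0,0,0.049,0],[-0.21,0.57,-0.01,0,0,0.049,0],[-0.12,0.6,-0.01,0,0,0.049,0],[-0.03,0.61,-0.01,0,0,0.049,0],[0.06,0.61,-0.01,0,0,0.049,0],[0.16,0.59,-0.01,0,0,0.049,0]]]' 20
```

```text
clock: 1.15
eef_pos: [443.3, 153.9, 221.0]
ee_rot: [[0.99, -0.139, 0.001], [-0.139, -0.99, -0.001], [0.001, 0.0, -1.0]]
ft_force: [1.4, -0.3, -0.3]
opening: 14.1
```

```bash
cat > plan.py <<'E'
import sys,math
from h import *
def plan(g,gy,n):
    st=r.read_state(); p=np.array(st["eef_pos"]); R0=np.array(st["ee_rot"]); yaw=math.degrees(math.atan2(R0[1,0],R0[0,0]))
    print("yaw",yaw,"tilt",np.round(R0[:,2],4)); g=np.array(g,float)
    for i in range(n):
        s_=(g-p)/(n-i); dy=(gy-yaw)/(n-i)
        c,s=math.cos(math.radians(yaw)),math.sin(math.radians(yaw))
        R=np.array([[c,s,0],[s,-c,0],[0,0,-1]])
        print(np.round(R.T@s_/100,3), round(-dy/180,4)); p=p+s_;yaw+=dy
if __name__=="__main__":
    a=[float(x) for x in sys.argv[1:]]; plan(a[:3],a[3],int(a[4]))
E
python3 plan.py 519 -259 230 -58.8 8
```

```text
yaw -7.9992210358695885 tilt [ 7.e-04 -5.e-04 -1.e+00]
[ 0.166  0.498 -0.011] 0.0353
[ 0.22   0.477 -0.011] 0.0353
[ 0.271  0.449 -0.011] 0.0353
[ 0.319  0.417 -0.011] 0.0353
[ 0.363  0.379 -0.011] 0.0353
[ 0.403  0.336 -0.011] 0.0353
[ 0.438  0.29  -0.011] 0.0353
[ 0.467  0.24  -0.011] 0.0353
```

```bash
python3 -m crank '[[[0.17,0.5,-0.01,0,0,0.036,0],[0.22,0.48,-0.01,0,0,0.036,0],[0.27,0.45,-0.01,0,0,0.036,0],[0.32,0.42,-0.01,0,0,0.036,0],[0.36,0.38,-0.01,0,0,0.036,0],[0.4,0.34,-0.01,0,0,0.036,0],[0.44,0.29,-0.01,0,0,0.036,0],[0.47,0.24,-0.01,0,0,0.036,0],[0.2,0.1,0,0,0,0.012,0],[0,0,0,0,0,0,0]]]'; python3 - <<'E'
from h import *
import json
s=r.read_state();p,d=r.capture("wrist"); cv2.imwrite("pics/w1.png",p);np.save("pics/w1.npy",d)
json.dump({k:np.array(v).tolist() for k,v in s.items()},open("pics/w1.json","w"));print(s["eef_pos"],s["joint_pos"],s["ft_force"],s["clock"])
E
```

```text
clock: 2.4
eef_pos: [509.4, -302.5, 229.7]
ee_rot: [[0.436, -0.9, 0.002], [-0.9, -0.436, -0.0], [0.001, -0.002, -1.0]]
ft_force: [-0.6, 0.4, -0.4]
opening: 0.5
[ 509.40634775 -302.54801479  229.6555524 ] [-5.75735954e-01  1.92031813e-01  1.94798310e+00  1.20576519e-03
  9.99637255e-01  5.43693115e-01] [-0.64425646  0.35111232 -0.36324831] 2.4
```

View pics/w1.png

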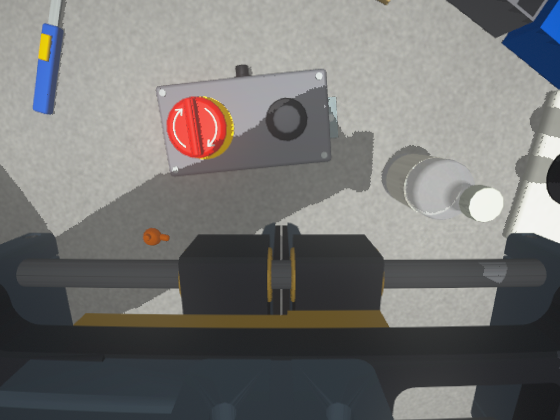

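The wrist picture shows the stop with its rib crown at about (197,127), the reset button at (287,120), lid screws near (162,92), (320,75), (327,155) and (176,169), and the bottle about 140 px to the right.

```bash
python3 - <<'E'
from h import *
p=cv2.imread("pics/w1.png")[60:185,145:345]; cv2.imwrite("pics/w1c.png",cv2.resize(p,None,fx=4,fy=4,interpolation=cv2.INTER_CUBIC))
E
```

```text
(no output)
```

View pics/w1c.png

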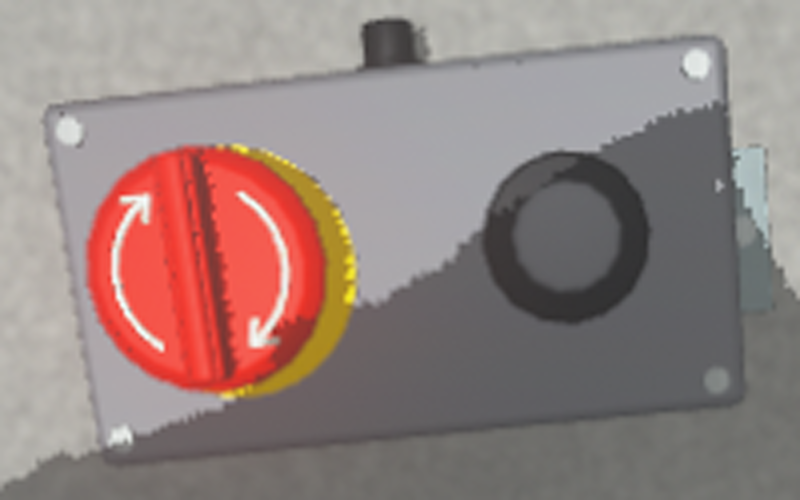

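```bash
python3 - <<'E'
from h import *
import json
s=json.load(open("pics/w1.json")); c=cam("wrist",s); cs,cd=cam("scene"),cam("side")
f=lambda x,y:(145+(x-1.5)/4,60+(y-1.5)/4)
Q=np.array([onplane(c,f(*q),60) for q in ((119,437),(69,132),(696,63),(716,380))])
m=Q.mean(0); y=Q[0]+Q[1]-Q[2]-Q[3]; y/=np.linalg.norm(y); x=Q[1]+Q[2]-Q[0]-Q[3]
print(m,np.degrees(np.arctan2(-y[0],y[1])),np.degrees(np.arctan2(x[1],x[0])),"stop",m+45*y,"reset",m-45*y,[np.linalg.norm(Q[i]-Q[(i+1)%4]) for i in range(4)])
print("reset82",onplane(c,f(567,236),82),"cap92",onplane(c,f(206,269),92),"crown",onplane(c,f(196,265),108))
a,b=onplane(c,f(183,150),108),onplane(c,f(212,380),108);print("rib",np.degrees(np.arctan2(*(a-b)[[1,0]])))
rs=(190+(218-2.5)/6,230+(293-2)/5); rd=(290+(458-2.5)/6,235+(210-2.5)/6)
print("tri reset",tri(c,f(567,236),cs,rs),tri(c,f(567,236),cd,rd))
ss=(190+(208-2.5)/6,230+(119-2)/5); sd=(290+(234-2.5)/6,235+(133-2.5)/6)
print("tri crown",tri(c,f(196,265),cs,ss),tri(c,f(196,265),cd,sd))
d=np.load("pics/w1.npy");
for q in ((567,236),(196,265),(450,200)):
    u,v=f(*q); z=d[int(v),int(u)]; o,dd=ray(c,(u,v)); print(z,o+dd*z)
E
```

```text
[ 563.3155548 -232.901796    60.       ] 31.377973264048112 31.101313134763256 stop [ 539.88488932 -194.48299962   60.        ] reset [ 586.74622028 -271.32059238   60.        ] [np.float64(81.27556011944979), np.float64(166.51773919521247), np.float64(82.34105836601314), np.float64(166.89856288046724)]
reset82 [ 586.75555791 -271.76717002   82.        ] cap92 [ 540.83631662 -195.49825613   92.        ] crown [ 542.18940501 -197.08031409  108.        ]
rib 29.806926521379975
tri reset (array([ 587.01655148, -271.60099739,   80.59105834]), np.float64(0.49223263833403724)) (array([ 587.15140238, -272.5987014 ,   81.40196317]), np.float64(1.8210464992884687))
tri crown (array([ 540.63221689, -196.08090506,  100.7136191 ]), np.float64(2.470417957857125)) (array([ 542.08605985, -196.74501028,  107.22059683]), np.float64(0.2607418861648759))
303.87943 [ 586.67689203 -271.77442051   83.51417701]
282.86014 [ 542.08563876 -196.79814061  106.91749561]
0.0 [ 570.21530313 -273.29165547  400.37019089]
```

```bash
python3 plan.py 537.4 -190.2 125 -58.75 4
```

```text
yaw -64.11161408337358 tilt [ 2.e-03 -1.e-04 -1.e+00]
[-0.22  -0.185  0.262] -0.0074
[-0.216 -0.19   0.262] -0.0074
[-0.211 -0.195  0.262] -0.0074
[-0.207 -0.2    0.262] -0.0074
```

```bash
python3 -m crank '[[[-0.22,-0.19,0.26,0,0,-0.0075,0],[-0.22,-0.19,0.26,0,0,-0.0075,0],[-0.21,-0.2,0.26,0,0,-0.0075,0],[-0.21,-0.2,0.26,0,0,-0.0075,0],[0,0,0,0,0,0,0],[0,0,0,0,0,0,0]]]'; python3 plan.py 537.4 -190.2 112 -58.75 1
```

```text
clock: 3.2
eef_pos: [537.2, -178.2, 124.2]
ee_rot: [[0.533, -0.846, 0.002], [-0.846, -0.533, 0.0], [0.001, -0.002, -1.0]]
ft_force: [-0.3, 0.5, 0.1]
opening: 0.4
yaw -57.80700370109968 tilt [ 2.3e-03  1.0e-04 -1.0e+00]
[0.103 0.062 0.122] 0.0052
```

```bash
python3 -m crank '[[[0.1,0.06,0.1,0,0,0.005,0],[0,0,0,0,0,0,0]]]'; python3 plan.py 537.4 -190.2 112 -58.75 1
```

```text
clock: 3.45
eef_pos: [537.9, -191.5, 114.9]
ee_rot: [[0.518, -0.855, 0.004], [-0.855, -0.518, -0.001], [0.003, -0.003, -1.0]]
ft_force: [-1.3, 0.4, 0.1]
opening: 0.4
yaw -58.788320591846116 tilt [ 4.2e-03 -8.0e-04 -1.0e+00]
[-0.014 -0.002  0.029] -0.0002
```

```bash
python3 -m crank '[[[-0.01,0,0.04,0,0,0,0],[0,0,0.04,0,0,0,0],[0,0,0.02,0,0,0,0]]]'; python3 -m crank '[[[0,0,0.02,0,0,0,0],[0,0,0.02,0,0,0,0]]]'
```

```text
clock: 3.82
eef_pos: [537.6, -191.7, 105.2]
ee_rot: [[0.517, -0.856, 0.005], [-0.856, -0.517, -0.001], [0.004, -0.004, -1.0]]
ft_force: [-2.3, 1.8, 5.7]
opening: 0.8
clock: 4.08
eef_pos: [537.7, -191.7, 101.4]
ee_rot: [[0.517, -0.856, 0.005], [-0.856, -0.517, -0.001], [0.003, -0.004, -1.0]]
ft_force: [-3.2, 1.3, 6.6]
opening: 0.3
```

```bash
python3 -m crank '[[[0,0,0.02,0,0,0,0]]]';python3 -m crank '[[[0,0,0.02,0,0,0,0]]]';
```

```text
clock: 4.2
eef_pos: [537.7, -191.6, 99.6]
ee_rot: [[0.517, -0.856, 0.005], [-0.856, -0.517, -0.001], [0.003, -0.004, -1.0]]
ft_force: [-3.2, 1.0, 14.2]
opening: 0.7
clock: 4.32
eef_pos: [538.5, -192.1, 99.1]
ee_rot: [[0.517, -0.856, 0.006], [-0.856, -0.517, -0.001], [0.004, -0.004, -1.0]]
ft_force: [-12.9, 3.4, 44.1]
opening: 0.2
```

End stop reached at a TCP reading of 99.1–99.5 mm, as expected, so heights can be trusted. Now I lift the finger off and check.

```bash
python3 -m crank '[[[0,0,-0.05,0,0,0,0],[0,0,-0.1,0,0,0,0],[-0.2,-0.3,-0.2,0,0,0,0],[0,0,0,0,0,0,0]]]'; python3 - <<'E'
from h import *
for n in("scene","side"):
    p,d=r.capture(n); x0,y0,x1,y1=dict(scene=(190,230,270,340),side=(290,235,400,310))[n]
    a=cv2.resize(p[y0:y1,x0:x1],None,fx=5,fy=5,interpolation=cv2.INTER_CUBIC); b=cv2.resize(cv2.imread(f"pics/{n}0.png")[y0:y1,x0:x1],None,fx=5,fy=5,interpolation=cv2.INTER_CUBIC)
    cv2.imwrite(f"pics/{n}1.png",np.hstack([b,a]) if n=="scene" else np.vstack([b,a])[:600])
E
```

```text
clock: 4.82
eef_pos: [554.3, -159.0, 136.2]
ee_rot: [[0.516, -0.856, 0.006], [-0.856, -0.516, -0.002], [0.005, -0.005, -1.0]]
ft_force: [-0.7, -0.1, 0.2]
opening: 0.4
```

View pics/scene1.png

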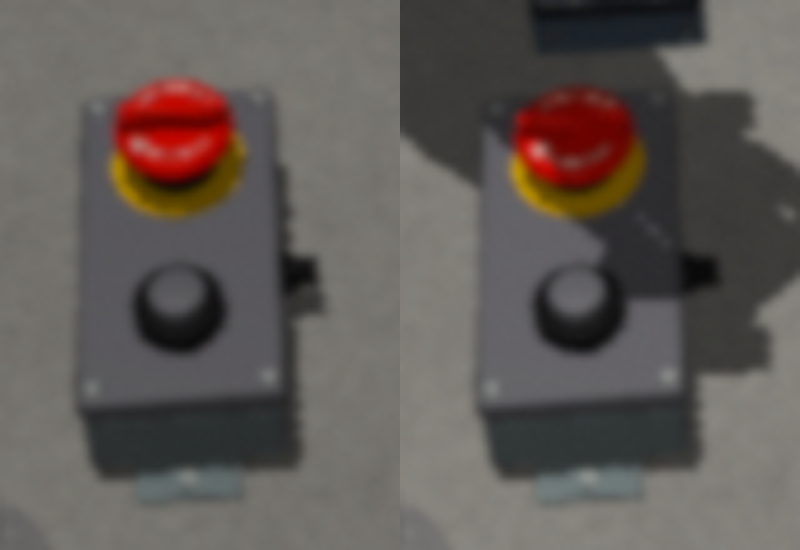

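View pics/side1.png

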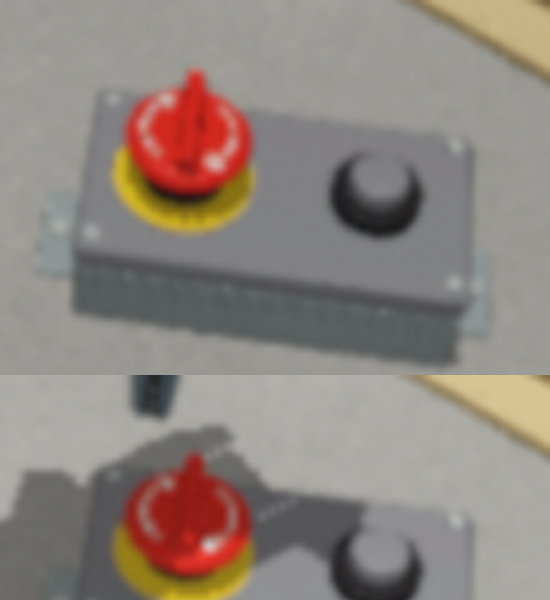

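The head sits lower than before (the cap top moved from row 80 to 88 in the 5x crop), so it stayed latched with the finger off. I'll check the finger's shape in the full view before turning.

```bash
python3 - <<'E'
from h import *
p,d=r.capture("scene"); q=p[150:300,170:330]
c=cam("scene"); s=r.read_state(); print(proj(c,s["eef_pos"]))
cv2.imwrite("pics/s2.png",cv2.resize(q,None,fx=4,fy=4,interpolation=cv2.INTER_CUBIC))
E
```

```text
[235.49111917 235.98115643]
```

View pics/s2.png

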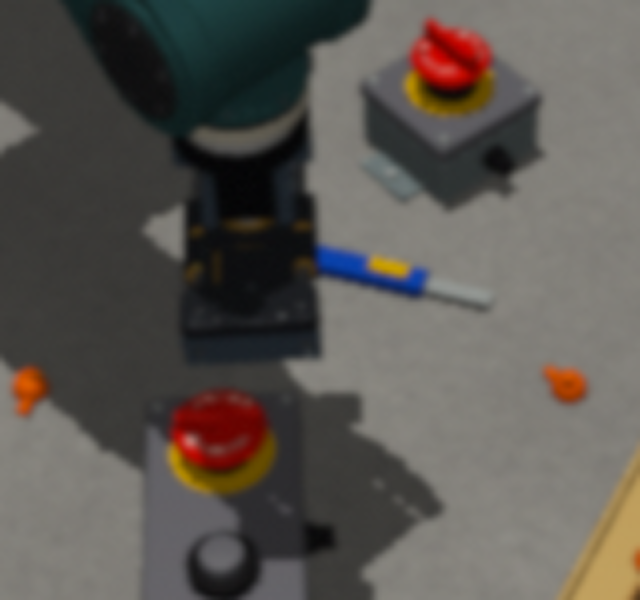

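```bash
python3 -m crank '[[[0,0,0.2,0,0,0,0],[0,0,0.1,0,0,0,0],[0,0,0,0,0,0,0]]]'; python3 plan.py 554.2 -160.1 96.2 -58.75 1
```

```text
clock: 5.35
eef_pos: [550.8, -160.9, 100.2]
ee_rot: [[0.514, -0.858, 0.0], [-0.858, -0.514, -0.0], [0.0, -0.0, -1.0]]
ft_force: [-0.1, -0.1, 0.6]
opening: 0.3
yaw -59.068861145035996 tilt [ 4.e-04 -0.e+00 -1.e+00]
[ 0.011 -0.034  0.04 ] -0.0018
```

```bash
python3 -m crank '[[[0,-0.04,0.038,0,0,-0.002,0],[0,0,0,0,0,0,0]]]'; python3 plan.py 554.2 -160.1 96.2 -58.75 1
```

```text
clock: 5.6
eef_pos: [554.4, -158.9, 96.0]
ee_rot: [[0.52, -0.854, 0.0], [-0.854, -0.52, 0.0], [-0.0, -0.0, -1.0]]
ft_force: [-0.3, -0.1, 0.7]
opening: 0.8
yaw -58.6987961030062 tilt [ 0.e+00  1.e-04 -1.e+00]
[ 0.009  0.008 -0.002] 0.0003
```

```bash
python3 -m crank '[[[0.05,0,0,0,0,0,0],[0.03,0,0,0,0,0,0],[0.02,0,0,0,0,0,0]]]';python3 -m crank '[[[0.02,0,0,0,0,0,0],[0.02,0,0,0,0,0,0]]]'; python3 plan.py 554.2 -160.1 96.2 -58.75 1
```

```text
clock: 5.98
eef_pos: [560.3, -167.9, 96.6]
ee_rot: [[0.52, -0.854, 0.001], [-0.854, -0.52, -0.0], [0.0, -0.001, -1.0]]
ft_force: [-0.9, 3.1, 0.6]
opening: 0.3
clock: 6.22
eef_pos: [562.4, -171.1, 96.6]
ee_rot: [[0.519, -0.855, 0.0], [-0.855, -0.519, 0.001], [-0.001, -0.001, -1.0]]
ft_force: [-0.4, 3.2, -0.1]
opening: 0.4
yaw -58.71856147622215 tilt [ 5.e-04  9.e-04 -1.e+00]
[-0.136  0.013  0.004] 0.0002
```

```bash
python3 - <<'E'
from h import *
p,d=r.capture("side"); a=cv2.resize(p[220:320,280:410],None,fx=6,fy=6,interpolation=cv2.INTER_CUBIC); cv2.imwrite("pics/side3.png",a)
s=r.read_state();print(s["ft_force"],s["torque"])
p,d=r.capture("wrist"); cv2.imwrite("pics/w3.png",p)
E
```

```text
[-0.39132847  3.07983575  2.44255842] [0.37906145 0.07979735 0.0445568 ]
```

View pics/side3.png

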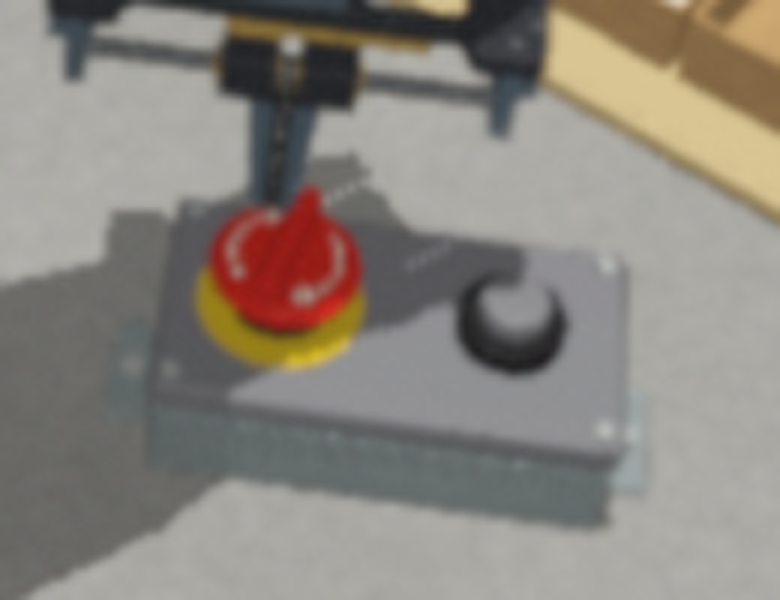

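View pics/w3.png

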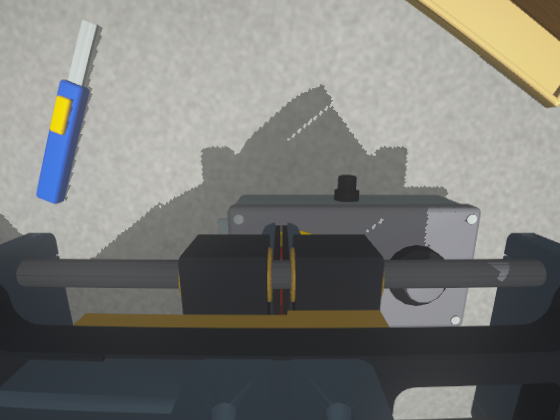

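```bash
cat > red.py <<'E'
from h import *
def red(n,p):
    x0,y0,x1,y1=dict(scene=(190,230,270,340),side=(290,235,400,310))[n]
    c=p[y0:y1,x0:x1]; hsv=cv2.cvtColor(c,cv2.COLOR_BGR2HSV)
    m=cv2.inRange(hsv,(0,150,60),(8,255,255))|cv2.inRange(hsv,(172,150,60),(180,255,255))
    v,u=np.nonzero(m); o=[]
    for col in range(322,334,2) if n=="side" else range(219,231,2):
        w=v[u==col-x0]; o.append((int(w.min())+y0,int(w.max())+y0))
    return len(u),round(v.mean()+y0,2),o
if __name__=="__main__":
    for n in ("scene","side"):
        print(n,red(n,cv2.imread(f"pics/{n}0.png"))); print(n,red(n,r.capture(n)[0]))
E
python3 red.py
python3 - <<'E'
from h import *
b=cv2.imread("pics/side1.png")
E
```

```text
scene (356, np.float64(255.88), [(248, 265), (247, 265), (248, 266), (248, 265), (248, 265), (247, 264)])
scene (222, np.float64(259.52), [(256, 265), (257, 266), (257, 267), (257, 267), (257, 266), (257, 265)])
side (340, np.float64(263.11), [(257, 272), (256, 273), (253, 273), (250, 273), (251, 273), (254, 273)])
side (335, np.float64(263.58), [(258, 273), (256, 273), (256, 274), (255, 274), (253, 274), (251, 273)])
```

```bash
python3 -m crank '[[[0.02,0,0,0,0,0,0],[0.01,0,0,0,0,0,0],[0,0,0,0,0,0,0]]]'; python3 red.py; python3 - <<'E'
from h import *
p,d=r.capture("side"); a=cv2.resize(p[220:320,280:410],None,fx=6,fy=6,interpolation=cv2.INTER_CUBIC); cv2.imwrite("pics/side4.png",a)
E
```

```text
clock: 6.8
eef_pos: [563.9, -173.9, 96.7]
ee_rot: [[0.519, -0.855, 0.0], [-0.855, -0.519, 0.001], [-0.0, -0.001, -1.0]]
ft_force: [-0.2, 3.2, 2.1]
opening: 0.3
scene (356, np.float64(255.88), [(248, 265), (247, 265), (248, 266), (248, 265), (248, 265), (247, 264)])
scene (184, np.float64(258.85), [(257, 264), (258, 265), (258, 265), (258, 265), (258, 265), (258, 264)])
side (340, np.float64(263.11), [(257, 272), (256, 273), (253, 273), (250, 273), (251, 273), (254, 273)])
side (354, np.float64(263.06), [(256, 272), (255, 273), (255, 273), (255, 273), (254, 273), (253, 273)])
```

View pics/side4.png

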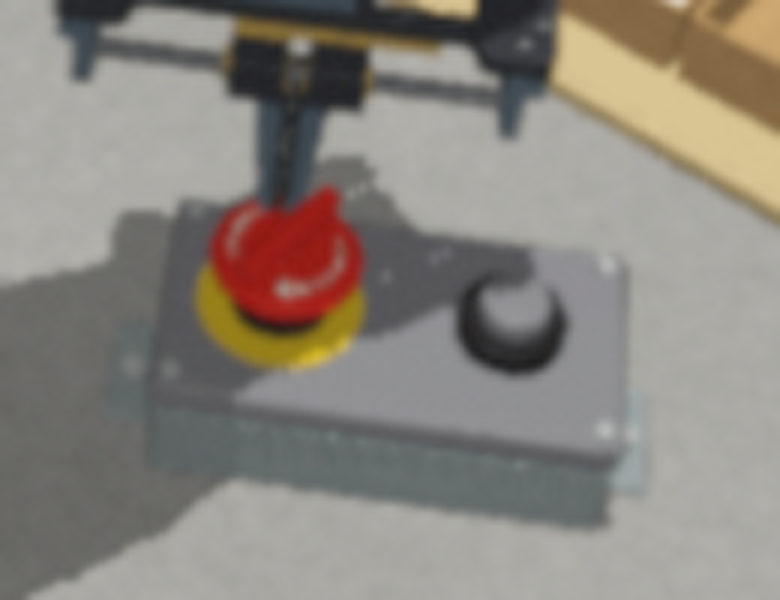

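The rib is now well round clockwise, and the cap's lower edge is back at its original rows (scene 264–265, against 267 in the last picture). So it has unlatched and risen. I'll ease the finger up slightly, then back off.

```bash
python3 -m crank '[[[0,0,-0.02,0,0,0,0],[0,0,0,0,0,0,0],[-0.06,0,0,0,0,0,0],[-0.1,0,0,0,0,0,0],[-0.1,-0.1,-0.1,0,0,0,0],[-0.1,-0.2,-0.2,0,0,0,0],[0,0,0,0,0,0,0]]]'; python3 red.py; python3 - <<'E'
from h import *
p,d=r.capture("side"); a=cv2.resize(p[220:320,280:410],None,fx=6,fy=6,interpolation=cv2.INTER_CUBIC); cv2.imwrite("pics/side5.png",a)
E
python3 plan.py 587 -271.7 100 -58.75 4
```

```text
clock: 7.82
eef_pos: [571.1, -124.6, 131.0]
ee_rot: [[0.52, -0.854, 0.002], [-0.854, -0.52, -0.001], [0.002, -0.001, -1.0]]
ft_force: [-0.1, -0.1, -0.5]
opening: 0.6
scene (356, np.float64(255.88), [(248, 265), (247, 265), (248, 266), (248, 265), (248, 265), (247, 264)])
scene (376, np.float64(255.69), [(247, 265), (246, 266), (248, 266), (247, 266), (247, 265), (247, 265)])
side (340, np.float64(263.11), [(257, 272), (256, 273), (253, 273), (250, 273), (251, 273), (254, 273)])
side (352, np.float64(262.88), [(257, 272), (256, 273), (253, 273), (250, 273), (250, 273), (254, 273)])
yaw -58.74493309900574 tilt [-1.5e-03  2.0e-04 -1.0e+00]
[0.336 0.151 0.072] 0.0
[0.336 0.151 0.072] 0.0
[0.336 0.151 0.072] 0.0
[0.336 0.151 0.072] 0.0
```

View pics/side5.png

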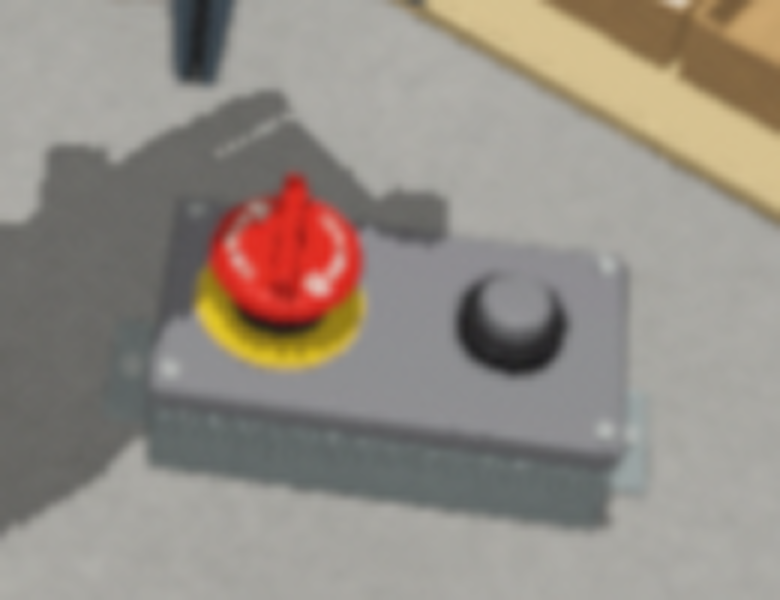

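The stop is fully out and the rib is back at rest; the red rows match the first pictures. Next is the reset button.

```bash
python3 -m crank '[[[0.34,0.15,-0.02,0,0,0,0],[0.34,0.15,0,0,0,0,0],[0.34,0.15,0,0,0,0,0],[0.25,0.11,0,0,0,0,0],[0,0,0,0,0,0,0],[0,0,0,0,0,0,0]]]'; python3 plan.py 587 -271.7 88 -58.75 1
```

```text
clock: 8.72
eef_pos: [583.4, -268.2, 126.5]
ee_rot: [[0.517, -0.856, -0.007], [-0.856, -0.517, 0.002], [-0.006, 0.005, -1.0]]
ft_force: [-0.0, 0.4, 0.1]
opening: 0.2
yaw -58.85987882744957 tilt [-0.0073  0.0024 -1.    ]
[ 0.049 -0.013  0.385] -0.0006
```

```bash
python3 -m crank '[[[0.04,-0.02,0.2,0,0,0,0],[0,0,0.13,0,0,0,0],[0,0,0,0,0,0,0]]]'; python3 plan.py 587 -271.7 85 -58.75 1
```

```text
clock: 9.1
eef_pos: [586.3, -268.7, 90.0]
ee_rot: [[0.518, -0.855, -0.009], [-0.855, -0.518, 0.003], [-0.008, 0.006, -1.0]]
ft_force: [0.3, -0.7, -0.3]
opening: 0.2
yaw -58.77686910269312 tilt [-0.0091  0.0033 -1.    ]
[0.029 0.009 0.05 ] -0.0001
```

```bash
python3 -m crank '[[[0.03,0.01,0.04,0,0,0,0],[0,0,0.04,0,0,0,0],[0,0,0.02,0,0,0,0]]]'; python3 -m crank '[[[0,0,0.02,0,0,0,0],[0,0,0.01,0,0,0,0]]]'
```

```text
clock: 9.48
eef_pos: [587.3, -271.8, 79.8]
ee_rot: [[0.519, -0.855, -0.009], [-0.855, -0.519, 0.003], [-0.007, 0.006, -1.0]]
ft_force: [-1.4, 1.2, 2.7]
opening: 0.9
clock: 9.72
eef_pos: [587.3, -271.7, 77.1]
ee_rot: [[0.519, -0.855, -0.009], [-0.855, -0.519, 0.003], [-0.007, 0.006, -1.0]]
ft_force: [-2.3, 1.7, 3.7]
opening: 0.8
```

```bash
python3 -m crank '[[[0,0,0.015,0,0,0,0]]]'; python3 -m crank '[[[0,0,0.015,0,0,0,0]]]'
```

```text
clock: 9.85
eef_pos: [587.4, -271.8, 76.0]
ee_rot: [[0.519, -0.855, -0.008], [-0.855, -0.519, 0.003], [-0.007, 0.006, -1.0]]
ft_force: [-7.5, 3.5, 21.6]
opening: 0.7
clock: 9.98
eef_pos: [587.5, -271.8, 75.8]
ee_rot: [[0.519, -0.855, -0.009], [-0.855, -0.519, 0.003], [-0.007, 0.006, -1.0]]
ft_force: [-12.5, 6.5, 32.1]
opening: 0.1
```

The reset is fully in: TCP at 75.8 mm and the force has risen to 32 N against its end stop. I'll retract and check.

```bash
python3 -m crank '[[[0,0,-0.05,0,0,0,0],[0,0,-0.2,0,0,0,0],[0,0,-0.3,0,0,0,0],[-0.1,0.3,-0.3,0,0,0,0],[0,0.4,-0.2,0,0,0,0],[0,0.3,0,0,0,0,0],[0,0,0,0,0,0,0],[0,0,0,0,0,0,0]]]'; python3 red.py; python3 - <<'E'
from h import *
p,d=r.capture("side"); cv2.imwrite("pics/side6.png",p)
p,d=r.capture("scene"); cv2.imwrite("pics/scene6.png",p)
s=r.read_state();p,d=r.capture("wrist"); cv2.imwrite("pics/w6.png",p)
for n in("scene","side"):
    x0,y0,x1,y1=dict(scene=(215,280,238,302),side=(354,260,380,284))[n]
    a=cv2.imread(f"pics/{n}0.png")[y0:y1,x0:x1].astype(int);b=cv2.imread(f"pics/{n}6.png")[y0:y1,x0:x1].astype(int);print(n,np.abs(a-b).mean(),np.abs(a-b).max())
print(s["qvel"])
E
```

```text
clock: 10.98
eef_pos: [497.5, -317.3, 191.4]
ee_rot: [[0.519, -0.855, -0.003], [-0.855, -0.519, -0.001], [-0.001, 0.003, -1.0]]
ft_force: [0.1, -0.1, 0.8]
opening: 0.3
scene (356, np.float64(255.88), [(248, 265), (247, 265), (248, 266), (248, 265), (248, 265), (247, 264)])
scene (359, np.float64(256.01), [(249, 265), (247, 266), (248, 266), (248, 266), (248, 265), (247, 264)])
side (340, np.float64(263.11), [(257, 272), (256, 273), (253, 273), (250, 273), (251, 273), (254, 273)])
side (323, np.float64(263.5), [(257, 273), (257, 273), (253, 273), (250, 273), (250, 273), (256, 273)])
scene 12.989459815546772 49
side 31.950854700854702 113
[-0.00132358  0.0030984   0.00251232  0.00040827  0.00100565 -0.00208748]
```

View pics/side6.png

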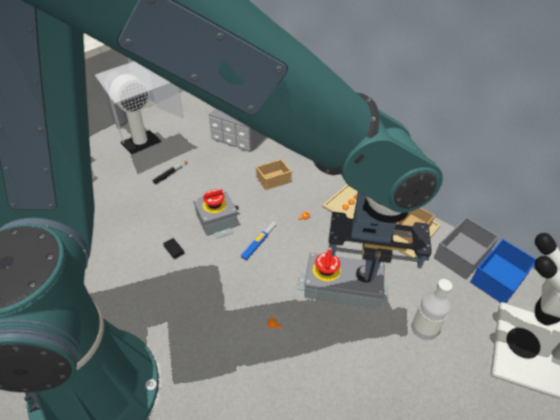

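View pics/scene6.png

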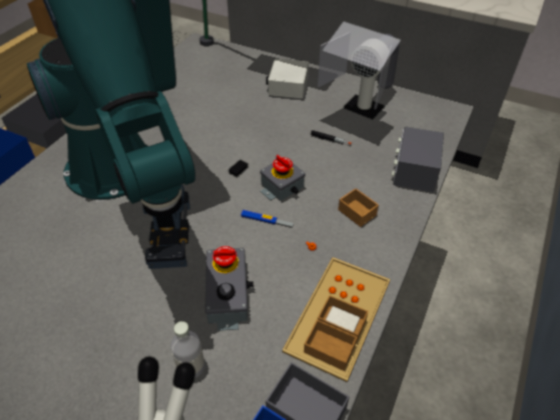

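View pics/w6.png

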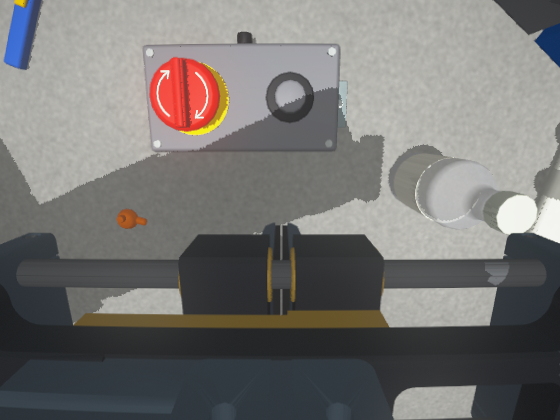

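The wrist view shows the rib at rest at (181,94) and the reset at (290,97). All the loose things are where they were. The reset pixel comparison is spoiled by shadow and the gripper, so I'll check its height by depth.

```bash
python3 - <<'E'
from h import *
s=r.read_state();p,d=r.capture("wrist");c=cam("wrist",s)
for (u,v) in ((291,97),(181,94),(240,60)):
    z=d[v-2:v+3,u-2:u+3]; z=np.median(z[z>0]) if (z>0).any() else 0; o,dd=ray(c,(u,v)); print((u,v),np.round(o+dd*z,1))
print(s["ft_force"],s["clock"])
E
```

```text
(291, 97) [ 586.2 -273.1   82. ]
(181, 94) [ 540.4 -198.   106. ]
(240, 60) [ 591.8 -215.6   60. ]
[ 0.41576191 -0.57306577  0.89653019] 11.225
```

Reset top reads 82.0 mm (out), the stop's crown 106 mm (106.9 when out at first; about 102.5 would be latched), and the lid 60 mm. I'm handing in.

```bash
python3 -c "
from station import r
print(r.hand_in())"
```

```text
the job is handed in; nothing more can be done
None
```

The stop check on the two-button station is done in the order you asked, and handed in at about 11 s on the robot's clock.

- **Stop pressed in:** I pushed the stop straight in with the closed fingertips to its end stop. The tool tip read 99.1 mm and the wrist force peaked at 44 N. With the finger off, both camera views showed the cap sitting lower, so it stayed latched.
- **Stop released:** I pushed the rib round clockwise from one side only, with about 3 N. After the first push the pictures didn't show clearly whether it had unlatched, so I pushed about 3 mm further. Then I backed off, and the head came fully out and turned back to rest, matching the first pictures.
- **Reset pressed:** I pushed the reset to its end stop (tool tip 75.8 mm, 32 N) and let it come back.

**Last checks:**
- The reset top read 82.0 mm, which is out.
- The rib crown read 106 mm by depth. That is 2 mm below the stated 108 mm, but it read 106.9 mm when out at the start and would be about 102.5 mm if latched.
- A pixel comparison of the reset button before and after was no use, because shadow and the gripper covered it; I used the depth reading instead.
- In the last pictures, the single-button station and the loose things that could be seen looked undisturbed, and the robot was touching nothing.

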